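Reset the tripped charging unit through its recessed key

ROBOT

A 6-joint arm with a two-finger parallel gripper is mounted at the origin on a cart in front of the work surface, level with it; the furniture and walls round the work are solid. World frame = base frame: x ahead of the robot, y to its left, z up, the work surface at z = 0. Lengths are in m, angles in rad, forces in N, time in s.
With the tool pointing down it reaches from about 0.425 to 0.95 m from the base axis. Payload 3.5 kg.
Tool frame: the origin (TCP) lies at the very end of the fingers, on their centre line; the grasp point (between the pads) lies 19 mm behind it; z points along the fingers, y is the direction in which the jaws open and shut (so a half turn about z gives the same grasp; the last joint's range is limited). The gripper opens to 85 mm and grips with 20 to 120 N. Pads are 22 mm wide; open, the fingers measure 114 mm over their backs; the gripper's body (76 mm by 85 mm) begins 54 mm behind the grasp point. The pads swing forward as they close: fully open they stand 13 mm farther back than shut.
Start: joints at [-1.453, 0.286, 1.577, -0, 1.279, -0.15], TCP at [0.179, -0.651, 0.231] pointing down, gripper open.
Joint ranges: [-2.77, 2.77], [-0.9, 2.22], [0.21, 2.48], [-1.53, 4.67], [0.24, 2.81], [-2.84, 2.84]. Speed limits (rad/s): [2.79, 2.79, 3.14, 3.14, 3.14, 3.14].

INTERFACE

Orientations are given as a unit quaternion [x, y, z, w].
In Python, from plant import ctrl, imaging gives the robot as it stands.
- The arm moves only by the shell command python3 -m creep 'ROWS' [OPENING] [FORCE]. ROWS is JSON, one flat list of numbers, 4 for each row, row after row: the shift along the tool's x, y, z in units of 25 mm (1.0 is 25 mm), then the turn about the tool's z in units of 5 degrees (1.0 is 5 degrees). A call has 1 to 20 rows; each row is the pose to reach, as a shift and turn from the pose commanded when the call began, along the tool's axes at that moment; what a row does not reach only later rows make up. A row lasts 1/12 s, in which the tool goes at most 41.7 mm and 7.16 degrees, less where a joint would pass 70% of its speed; a pose out of reach is approached as far as the arm can. A call with a gripper value outside its range is refused whole. OPENING is the closure in counts, from 0 (fully open) to 255 (shut), set as the call begins (- or left out, the last holds). The fingers move at their own pace and stop on an object; FORCE is the grip in N (left out, the last holds). Time passes only in rows, so rows that repeat a pose let the fingers close. It gives the time, the measured TCP pose, the force and the opening at its end, in the units of the state.
- ctrl.get_state(): the state, without advancing time (a new reading comes with each control period).
- imaging.read_camera(name): name is "scene" or "top" or "wrist"; returns the picture (384x512x3 uint8, red, green, blue); there is no depth.
- imaging.camera_info(name): a dict with "intrinsics" (3x3 intrinsics, pixels), "origin" and "attitude" of the camera in the world. Camera axes: x right, y down, z forward; pixel columns grow to the right and rows downward; lengths in m; the calibration is good to about 2 mm. The wrist camera is an equidistant fisheye: a pixel r from the principal point sees the ray r / f radians off the axis. A picture is of the moment at which its call begins: read the wrist's pose just before it. camera_info takes no time and is no camera call; for the wrist camera it gives the pose at the moment of the call.
- ctrl.sign_off(): hands the job in, once; it reports no verdict.
Trained networks look in the newest picture that a camera, given by its name, has taken for a name from the list of things; names that differ only in an ending like _2 or _b are one class to them, and where a whole thing is asked for, a point or a joint stands for the part that bears it (a point fixed in the world has none). Each returns a list of dicts, best first, with "p" (0 to 1); they miss things now and then, are a little off and sometimes report something else, mostly with a low value. They report only what shows in the picture. A call takes as long as a camera call.
- imaging.silhouettes(camera, name): "mask" (384x512 bool, what is visible of it) and "uv" ([column, row] in pixels, amid what is visible of it).
The state is a dict: "time": time; "qpos": joint angles; "dq": joint speeds; "joint_efforts": joint torques, N m; "eef_pos": TCP position; "tcp_rot": TCP orientation; "contact_force": force on the tool from outside, world axes, zero at the start; "wrist_torque": the same for the moment, N m; "opening": opening from 0.0 (shut) to 1.0 (fully open).
Only numpy, scipy, OpenCV 4.12 (cv2) and the standard library are available. Lean on these libraries where they do the work, as an engineer would, in place of code of your own. Each camera call takes 0.05 s, during which the arm holds its last target.

TASK

The charging unit with the red lamp has tripped: with a fingertip push its shutter fully open by the orange tab, reach down into the well and press the sunken red key right to the bottom for a moment, then let it come up and push the shutter fully shut again. Only push and press: do not pinch the tab or pick anything up. Leave the unit with the green lamp and the loose things on the bench alone.

Things in the scene. Friction and masses are not known exactly. Their poses are not given: they have to be found in the camera images.
- tripped: the tripped charging unit (red lamp): a grey bench charging unit fixed to the worktop, 170 (x) x 100 (y) x 60 mm high, with a small red lamp dome (14 mm high, 24 mm across) on its top at the far left corner, 71 mm ahead in x and 34 mm in y. Origin: centre of its underside; z up; its own x points away from the robot side (turned at most 0.3 rad from world x), y to the left
- tripped_well (a point): centre of the mouth of that unit's round key well, at the height of the unit's top (60 mm above the worktop), 43 mm in -x from the unit's centre. The well is 50 mm across with straight walls, and 26 mm deep; the key stands in the middle of its floor. While shut, the shutter lies over it
- tripped_key (a point): centre of the top of that unit's red round reset key, 22 mm across, at the bottom of the well: 16 mm below the unit's top, 10 mm above the well's floor
- tripped_reset (a joint): travel of that reset key, m: 0 up, 0.006 pressed to its stop, straight down; it springs back; takes about 1.3 N to start and 5 N at the stop
- tripped_shutter (a joint): travel of that unit's black sliding shutter, m: 0 shut over the well, 0.060 fully open; it slides along the unit's +x, away from the robot, between two low rails (10 mm high, 67 mm apart inside), between hard stops at both ends, stays where it is left, friction about 1.5 N. The plate is 62 (x) x 66 (y) mm, its upper face 6 mm above the unit's top; it may start up to 6 mm open
- tripped_tab (a point): centre of the orange upright push tab on that shutter's far edge; moves with the shutter. The tab is 8 mm thick (along x), 44 mm wide (along y) and stands from 6 to 28 mm above the unit's top (this point is 17 mm above it). Shut, it is 26 mm in +x from the well's centre; open, 86 mm. Room for a fingertip on either side of it at both ends of the travel
- healthy: the other charging unit (green lamp), identical but for its lamp, to be left alone: a grey bench charging unit fixed to the worktop, 170 (x) x 100 (y) x 60 mm high, with a small green lamp dome (14 mm high, 24 mm across) on its top at the far left corner, 71 mm ahead in x and 34 mm in y. Origin: centre of its underside; z up; its own x points away from the robot side (turned at most 0.3 rad from world x), y to the left
- healthy_well (a point): centre of the mouth of that unit's round key well, at the height of the unit's top (60 mm above the worktop), 43 mm in -x from the unit's centre. The well is 50 mm across with straight walls, and 26 mm deep; the key stands in the middle of its floor. While shut, the shutter lies over it
- healthy_key (a point): centre of the top of that unit's red round reset key, 22 mm across, at the bottom of the well: 16 mm below the unit's top, 10 mm above the well's floor
- healthy_reset (a joint): travel of that reset key, m: 0 up, 0.006 pressed to its stop, straight down; it springs back; takes about 1.3 N to start and 5 N at the stop
- healthy_shutter (a joint): travel of that unit's black sliding shutter, m: 0 shut over the well, 0.060 fully open; it slides along the unit's +x, away from the robot, between two low rails (10 mm high, 67 mm apart inside), between hard stops at both ends, stays where it is left, friction about 1.5 N. The plate is 62 (x) x 66 (y) mm, its upper face 6 mm above the unit's top; it may start up to 6 mm open
- healthy_tab (a point): centre of the orange upright push tab on that shutter's far edge; moves with the shutter. The tab is 8 mm thick (along x), 44 mm wide (along y) and stands from 6 to 28 mm above the unit's top (this point is 17 mm above it). Shut, it is 26 mm in +x from the well's centre; open, 86 mm. Room for a fingertip on either side of it at both ends of the travel
- battery_pack: loose pack of blue cells with a yellow band, 76x111x19 mm, lying behind the units; origin: centre of its underside
- solder_spool: loose solder spool, black flanges and white core, 52 mm across, 38 mm high, behind the units; origin: centre of its underside
- cutters: loose red-handled pliers, 152 mm long, 53 mm wide, 14 mm thick, lying along the left side of the work, beside the parts case; origin: centre of its underside

How it is judged:
On the way, in this order (a step that is already met when the one before it is completed fails the run):
1. the red-lamp unit's shutter is fully open (at least 54 of 60 mm) with its key still up (value of joint tripped_shutter above 0.054 m and value of joint tripped_reset below 0.001 m), for 0.1 s.
2. its reset key is pressed to the bottom (at least 5 of 6 mm) by the fingers for 0.2 s (value of joint tripped_reset above 0.005 m and contact force between the fingers and tripped_reset_c0 above 1 N), for 0.2 s.
3. the key is up again and the shutter pushed shut (value of joint tripped_reset below 0.001 m and value of joint tripped_shutter below 0.004 m), for 0.1 s.
At the end, for the whole second after the job is handed in: The red-lamp unit's key is up (within 1 mm) and its shutter shut (within 4 mm) after the press; the green-lamp unit's key is up and its shutter within 6 mm of its start; battery pack, solder spool and pliers are within 30 mm of their starts (all of step 3 and value of joint healthy_reset below 0.001 m and distance of healthy_tab from where it was at the start of the episode below 0.006 m and distance of each of battery_pack, solder_spool, cutters from where it was at the start of the episode below 0.03 m); the robot touches nothing.
It fails at once if the tab is pinched (pressed with more than 8 N on both faces at once) (contact force between the fingers and tripped_shutter_c1 above 8 N and contact force between the fingers and tripped_shutter_c2 above 8 N).
It fails at once if the green-lamp unit's shutter is moved (more than 6 mm) or its key pressed (more than 2 mm) (distance of healthy_tab from where it was at the start of the episode above 0.006 m or value of joint healthy_reset above 0.002 m).
It fails at once if a loose thing is moved more than 30 mm or lifted more than 15 mm (distance of any of battery_pack, solder_spool, cutters from where it was at the start of the episode above 0.03 m or height (world z) of any of battery_pack, solder_spool, cutters above 0.015 m).
It also fails if it takes over 42 s, if anything falls off the work surface, if the arm or the gripper's body presses on something with over 40 N, if the wrist force passes 120 N, or if a joint passes its speed limit or range.

## Working session

There is one attempt and no reset: what is moved stays moved. The work goes in short steps, Python scripts to look and compute and a shell command to move; the robot and the scene stay as the last step left them, time stands still between calls to the robot, and variables do not carry over. Pictures are saved under pics/ and viewed, and the job is handed in when it is done.

```bash
ls; mkdir -p pics
python3 - <<'E'
from plant import ctrl, imaging
import cv2
print(ctrl.get_state())
for n in ("scene","top"):
    im=imaging.read_camera(n); cv2.imwrite(f"pics/{n}0.png",im[:,:,::-1])
    print(n,imaging.camera_info(n))
    for t in ("tripped","healthy","tripped_tab"):
        for d in imaging.silhouettes(n,t): print(n,t,d["p"],d["uv"],d["mask"].sum())
E
```

```text
pics
{'time': 0.0, 'qpos': array([-1.45300396e+00,  2.87192247e-01,  1.57821807e+00,  1.32953029e-05,
        1.27862006e+00, -1.49992744e-01]), 'dq': array([ 4.66537407e-04,  1.41630095e-03, -8.42041930e-04, -3.62684097e-04,
        1.54515262e-03,  2.85943781e-05]), 'joint_efforts': array([-3.38397820e-05, -4.05977654e+01, -2.92628145e+01, -9.49890637e-05,
        5.81375265e-03,  2.01664371e-06]), 'eef_pos': array([ 0.17855801, -0.65025027,  0.22990724]), 'tcp_rot': array([ 9.91049296e-01,  1.33490854e-01,  2.59857277e-05, -1.21859594e-03]), 'contact_force': array([ 0.19565678, -0.82732176,  0.05506302]), 'wrist_torque': array([-0.0155454 , -0.00346379, -0.01996704]), 'opening': 0.9975777762193022}
scene {'intrinsics': array([[459.45690982,   0.        , 259.20198189],
       [  0.        , 459.45690982, 188.22823482],
       [  0.        ,   0.        ,   1.        ]]), 'origin': array([-0.01225033,  0.44587876,  1.1442734 ]), 'attitude': array([-0.43496339,  0.84665004, -0.27174198,  0.14193962])}
scene tripped 0.85 [309.5, 203.0] 2406
scene healthy 0.86 [231.8, 224.8] 2363
scene healthy 0.34 [288.9, 137.9] 272
scene tripped_tab 0.69 [319.8, 206.9] 469
top {'intrinsics': array([[428.46987495,   0.        , 257.00377629],
       [  0.        , 428.46987495, 185.95238766],
       [  0.        ,   0.        ,   1.        ]]), 'origin': array([0.43627102, 0.00498826, 1.02640931]), 'attitude': array([ 0.76716888, -0.63299767,  0.0661796 , -0.07991317])}
top healthy 0.82 [221.0, 203.8] 3339
top tripped_tab 0.55 [312.1, 269.8] 883
```

View pics/scene0.png

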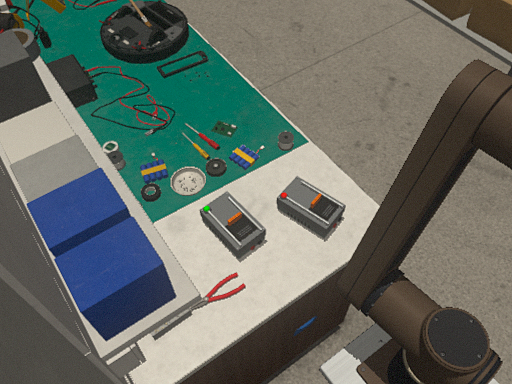

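View pics/top0.png

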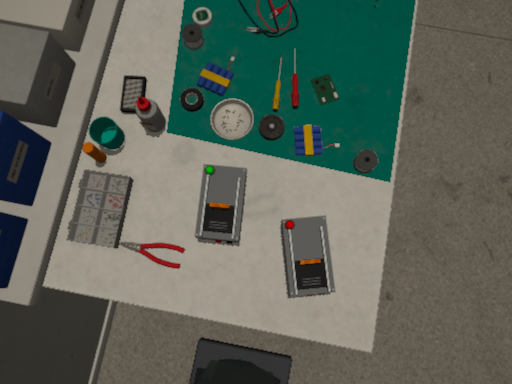

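The top view shows the red-lamp unit at about (307,256), its lamp at (290,225) and its tab at (311,262). The green-lamp unit is at (221,204). Next I'll zoom in and measure.

```bash
cat > h.py <<'E'
import numpy as np, cv2
from plant import ctrl, imaging
from scipy.spatial.transform import Rotation as R
def ray(n,uv):
    c=imaging.camera_info(n); K=c["intrinsics"]
    d=np.linalg.inv(K)@[uv[0],uv[1],1.]; return c["origin"],R.from_quat(c["attitude"]).apply(d)
def at(n,uv,z):
    o,d=ray(n,uv); return o+d*(z-o[2])/d[2]
def proj(n,P):
    c=imaging.camera_info(n); p=R.from_quat(c["attitude"]).inv().apply(np.atleast_2d(P)-c["origin"]); q=p@c["intrinsics"].T
    return q[:,:2]/q[:,2:]
def unit(x,y,t,P): # unit frame -> world
    P=np.atleast_2d(P).astype(float); c,s=np.cos(t),np.sin(t)
    return np.c_[x+c*P[:,0]-s*P[:,1], y+s*P[:,0]+c*P[:,1], P[:,2]]
E
python3 - <<'E'
from h import *
for n,b in (("top",(270,200,345,310)),("scene",(265,165,355,250))):
    im=cv2.imread(f"pics/{n}0.png"); x0,y0,x1,y1=b
    c=im[y0:y1,x0:x1]; hsv=cv2.cvtColor(c,cv2.COLOR_BGR2HSV)
    S=(hsv[...,1]>170)&(hsv[...,2]>90)
    for nm,m in (("red",S&((hsv[...,0]<5)|(hsv[...,0]>172))),("orange",S&(hsv[...,0]>=6)&(hsv[...,0]<20))):
        k,l,st,ce=cv2.connectedComponentsWithStats(m.astype('uint8'))
        for i in range(1,k):
            if st[i,4]>8:
                uv=ce[i]+[x0,y0]; print(n,nm,uv,st[i],at(n,uv,.07 if nm=="red" else .077))
    cv2.imwrite(f"pics/{n}_z.png",cv2.resize(c,None,fx=5.4 if n=="top" else 7,fy=5.4 if n=="top" else 7,interpolation=cv2.INTER_CUBIC))
E
```

```text
top red [289.28846154 224.28846154] [16 21  8  8 52] [ 0.56201283 -0.04468472  0.07      ]
top orange [309.86206897 261.29885057] [30 59 21  6 87] [ 0.48979283 -0.10258515  0.077     ]
scene red [283.4  194.96] [16 28  6  5 25] [ 0.55901583 -0.04176243  0.07      ]
scene orange [315.41860465 199.3255814 ] [46 28 10 15 43] [ 0.49090131 -0.10257171  0.077     ]
```

View pics/top_z.png

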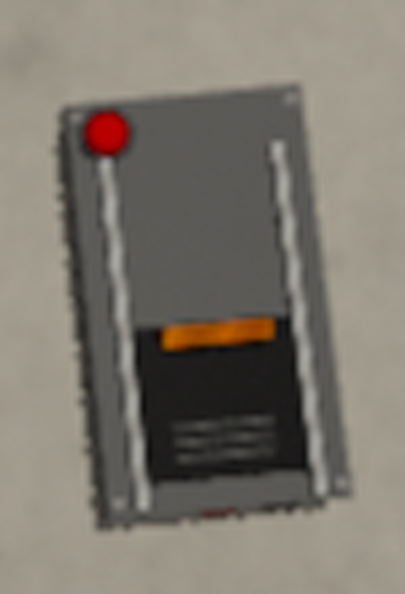

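View pics/scene_z.png

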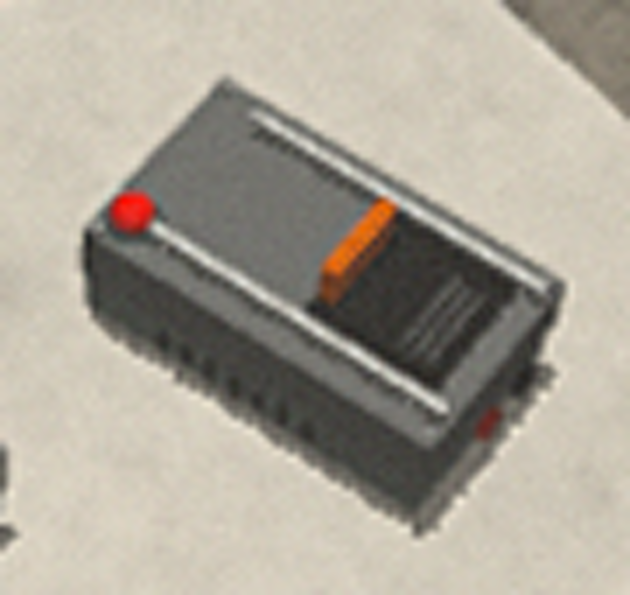

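```bash
cat > fit.py <<'E'
from h import *
from scipy.optimize import least_squares
C=[[.085,.05,.06],[.085,-.05,.06],[-.085,-.05,.06],[-.085,.05,.06],[.071,.034,.068]]
t=np.array([[67,107],[298,85],[350,493],[98,524],[106.6,133]])/5.4+[270,200]-.4
s=np.array([[95,230],[225,80],[563,285],[430,445],[132,212]])/7+[265,165]-.4
def f(p,w=False):
    W=unit(*p[:3],C)
    a,b=proj("top",W)-t,proj("scene",W)-s
    return np.r_[a.ravel(),b.ravel()]
r=least_squares(f,[.49,-.09,.1],loss="soft_l1"); print(r.x); print(f(r.x).reshape(-1,2).round(1))
g=least_squares(lambda p:f(p)[:10],r.x).x; print("top only",g)
g=least_squares(lambda p:f(p)[10:],r.x).x; print("scene only",g)
p=r.x
k=np.array([np.cos(p[2]),np.sin(p[2])])
print("well",unit(*p,[-.043,0,.06])," tab shut",unit(*p,[-.017,0,.077]))
for n,uv in (("top",(309.86,261.3)),("scene",(315.4,199.3))):
    q=at(n,uv,.077)[:2]-p[:2]; print(n,"tab s",q@k+.017,"lat",q@[-k[1],k[0]])
E
python3 fit.py
```

```text
[ 0.50279496 -0.09659187  0.27861314]
[[-0.9 -0. ]
 [ 0.2  0.2]
 [-0.1  1.4]
 [ 1.1 -0.2]
 [-0.3  0.3]
 [-2.  -0.5]
 [-0.2 -0.8]
 [ 0.4 -0.5]
 [-0.3  0.6]
 [ 0.1 -0.6]]
top only [ 0.50353777 -0.09642769  0.27591817]
scene only [ 0.50138038 -0.09693842  0.28345453]
well [[ 0.46145314 -0.10841784  0.06      ]]  tab shut [[ 0.48645052 -0.10126726  0.077     ]]
top tab s 0.002848909503586277 lat -0.0021815043669186534
scene tab s 0.004010687990795549 lat -0.0025177701383563658
```

The two cameras agree to about 2 mm: unit at (0.503, -0.097), yaw 0.279, shutter about 3 mm open. The tool is already turned almost to match. Next I'll work out the shift to a hover point above the well.

```bash
cat >> h.py <<'E'
U=(.5028,-.0966,.279)
def go(P, yaw=None):
    """unit-frame target -> shift in tool units from the current pose"""
    s=ctrl.get_state(); T=R.from_quat(s["tcp_rot"]); w=unit(*U,P)[0]
    x=T.as_matrix()[:,0]; print("tcp",s["eef_pos"].round(4),"yaw",round(np.arctan2(x[1],x[0]),4),"unit-frame tcp",tcp_u().round(4),"F",s["contact_force"].round(1),"open",s["opening"],"t",s["time"])
    print("to",P,"world",w.round(4),"units",(T.inv().apply(w-s["eef_pos"])/.025).round(2),"turn",round(np.degrees(np.arctan2(x[1],x[0])-U[2])/5,2))
def tcp_u():
    e=ctrl.get_state()["eef_pos"]; d=e[:2]-U[:2]; c,s=np.cos(U[2]),np.sin(U[2])
    return np.array([c*d[0]+s*d[1],-s*d[0]+c*d[1],e[2]])
E
python3 -c "
from h import *
go([-.043,0,.20])"
```

```text
tcp [ 0.1786 -0.6509  0.2312] yaw 0.2678 unit-frame tcp [-0.4643 -0.4435  0.2312] F [ 0.1 -0.2 -0.4] open 1.0020404182202067 t 0.4
to [-0.043, 0, 0.2] world [ 0.4615 -0.1084  0.2   ] units [ 16.65 -17.93   1.25] turn -0.13
```

```bash
python3 -m creep '[0.85,-0.9,0.06,0, 1.7,-1.8,0.1,0, 2.55,-2.7,0.2,0, 3.4,-3.6,0.25,0, 4.25,-4.5,0.3,0, 5.1,-5.4,0.4,0, 5.9,-6.3,0.45,0, 6.7,-7.2,0.5,0, 7.5,-8.1,0.55,0, 8.4,-9,0.6,0, 9.2,-9.9,0.7,-0.05, 10,-10.8,0.75,-0.1, 10.9,-11.7,0.8,-0.13, 11.7,-12.6,0.9,-0.13, 12.5,-13.5,0.95,-0.13, 13.4,-14.4,1,-0.13, 14.2,-15.3,1.1,-0.13, 15,-16.2,1.15,-0.13, 15.9,-17.1,1.2,-0.13, 16.65,-17.93,1.25,-0.13]' 255 20
python3 - <<'E'
from h import *
go([-.042,0,.20])
im=imaging.read_camera("wrist"); cv2.imwrite("pics/w1.png",im[:,:,::-1])
im=imaging.read_camera("top"); cv2.imwrite("pics/t1.png",im[:,:,::-1])
E
```

```text
time: 2.07
eef_pos: [0.4621, -0.1068, 0.2004]
tcp_rot: [0.99, 0.139, 0.0, 0.0]
contact_force: [0.5, -0.4, 0.6]
opening: -0.004
tcp [ 0.4621 -0.1068  0.2004] yaw 0.2795 unit-frame tcp [-0.0419  0.0013  0.2004] F [ 0.5 -0.4  0.6] open -0.003629150239004686 t 2.0667
to [-0.042, 0, 0.2] world [ 0.4624 -0.1082  0.2   ] units [-0.    0.05  0.02] turn 0.01
```

View pics/w1.png

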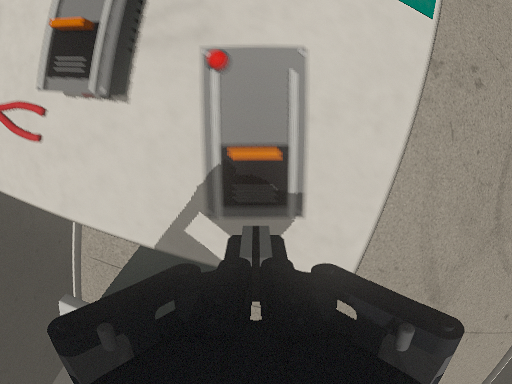

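The wrist view shows the unit squarely ahead of the closed fingers, with the lamp at (217,59) and the tab at (255,154). I'll check the fit against this close view.

```bash
cat >> h.py <<'E'
def wproj(P,c):
    p=R.from_quat(c["attitude"]).inv().apply(np.atleast_2d(P)-c["origin"]); K=c["intrinsics"]
    r=np.hypot(p[:,0],p[:,1]); th=np.arctan2(r,p[:,2]); return np.c_[K[0,0]*th*p[:,0]/r+K[0,2],K[1,1]*th*p[:,1]/r+K[1,2]]
E
python3 - <<'E'
from h import *
from scipy.optimize import least_squares
c=imaging.camera_info("wrist"); print(c)
im=cv2.imread("pics/w1.png")
cv2.imwrite("pics/w1z.png",cv2.resize(im[35:235,190:320],None,fx=3,fy=3,interpolation=cv2.INTER_CUBIC))
C=[[.085,.05,.06],[.085,-.05,.06],[-.085,-.05,.06],[-.085,.05,.06],[.071,.034,.067],[-.014,.022,.088],[-.014,-.022,.088]]
print(wproj(unit(*U,C),c).round(1))
E
```

```text
{'intrinsics': array([[297.31863964,   0.        , 255.39083718],
       [  0.        , 297.31863964, 189.7964258 ],
       [  0.        ,   0.        ,   1.        ]]), 'origin': array([ 0.52875397, -0.08678587,  0.34205673]), 'attitude': array([ 0.79295953, -0.59386673, -0.08192341,  0.10874759])}
[[205.3  49.9]
 [311.4  50.9]
 [305.7 221.6]
 [208.5 221. ]
 [221.1  62.5]
 [232.6 156.8]
 [283.3 157.2]]
```

View pics/w1z.png

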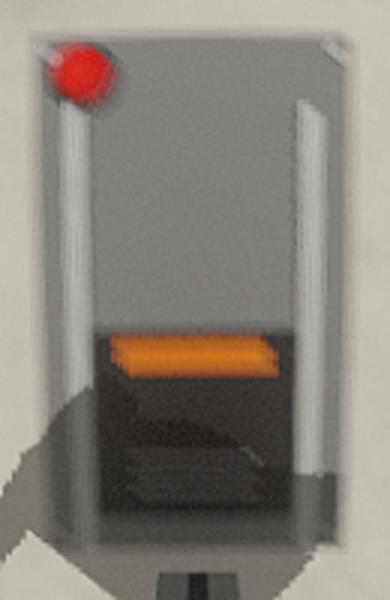

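Run:
```python
from h import *
go([-.042,0,.20])
im=imaging.read_camera("wrist")[:,:,::-1]; cv2.imwrite("pics/w2.png",im)
c=imaging.camera_info("wrist"); print(c["origin"]); go([-.042,0,.20])
C=[[.085,.05,.06],[.085,-.05,.06],[-.085,-.05,.06],[-.085,.05,.06],[.071,.034,.067],[-.014,.022,.088],[-.014,-.022,.088]]
print(wproj(unit(*U,C),c).round(1))
cv2.imwrite("pics/w2z.png",cv2.resize(im[35:235,190:320],None,fx=3,fy=3,interpolation=cv2.INTER_CUBIC))
```

```text
tcp [ 0.4624 -0.1055  0.2001] yaw 0.2839 unit-frame tcp [-0.0413  0.0026  0.2001] F [ 0.8 -0.2  0.2] open -0.0020308040103611917 t 2.1667
to [-0.042, 0, 0.2] world [ 0.4624 -0.1082  0.2   ] units [-0.03  0.1   0.  ] turn 0.06
[ 0.52832988 -0.08818167  0.3420402 ]
tcp [ 0.4618 -0.107   0.2001] yaw 0.2829 unit-frame tcp [-0.0422  0.0013  0.2001] F [ 0.3 -0.7 -0.1] open -0.002280705494469998 t 2.2167
to [-0.042, 0, 0.2] world [ 0.4624 -0.1082  0.2   ] units [0.01 0.05 0.  ] turn 0.04
[[203.7  49. ]
 [309.8  49.7]
 [304.5 220.6]
 [207.2 220.1]
 [219.5  61.5]
 [230.9 155.7]
 [281.7 156. ]]
```

View pics/w2z.png

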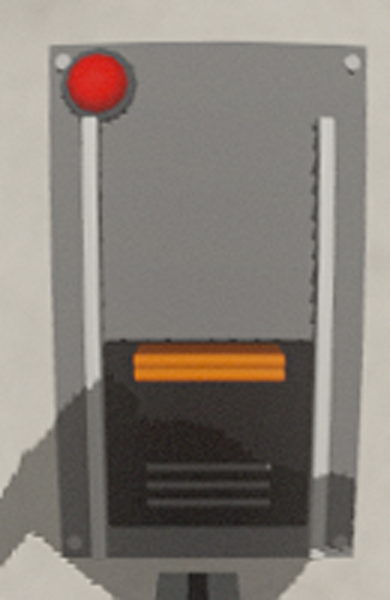

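```bash
python3 -m creep '[0,0,0,0, 0,0,0,0, 0,0,0,0, 0,0,0,0]'
python3 - <<'E'
from h import *
from scipy.optimize import least_squares
c=imaging.camera_info("wrist")
im=imaging.read_camera("wrist")[:,:,::-1]; cv2.imwrite("pics/w3.png",im)
c2=imaging.camera_info("wrist"); print(c["origin"],c2["origin"]); go([-.042,0,.20])
C=[[.085,.05,.06],[.085,-.05,.06],[-.085,-.05,.06],[-.085,.05,.06],[.071,.034,.067]]
print(wproj(unit(*U,C),c).round(1))
cv2.imwrite("pics/w3z.png",cv2.resize(im[35:235,190:320],None,fx=3,fy=3,interpolation=cv2.INTER_CUBIC))
E
```

```text
time: 2.55
eef_pos: [0.4612, -0.1094, 0.2002]
tcp_rot: [0.99, 0.138, 0.0, 0.0]
contact_force: [-0.5, -0.5, -0.4]
opening: 0.001
[ 0.52773591 -0.09095009  0.34209794] [ 0.52776164 -0.09085902  0.34208089]
tcp [ 0.4612 -0.1093  0.2001] yaw 0.2775 unit-frame tcp [-0.0435 -0.0008  0.2001] F [0.2 0.4 0.1] open 0.003478741711332392 t 2.6
to [-0.042, 0, 0.2] world [ 0.4624 -0.1082  0.2   ] units [ 0.06 -0.03  0.01] turn -0.02
[[200.7  48.2]
 [306.9  48. ]
 [302.7 219.2]
 [205.3 219.2]
 [216.5  60.4]]
```

View pics/w3z.png

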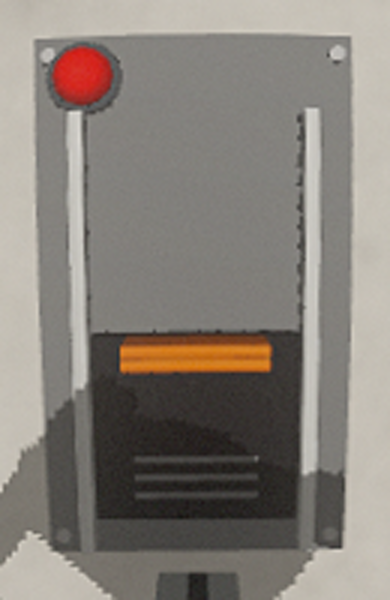

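The settled view agrees to within about 1 mm, so I've nudged the estimate by +0.7 mm in x and -0.8 mm in y. Next I'll lower the fingers in front of the tab's near face.

```bash
sed -i 's/^U=.*/U=(.5037,-.0972,.279)/' h.py; python3 -c "
from h import *
go([-.041,0,.074])"
```

```text
tcp [ 0.4612 -0.1093  0.2001] yaw 0.2775 unit-frame tcp [-4.420e-02  1.000e-04  2.001e-01] F [0.2 0.4 0.1] open 0.003478741711332392 t 2.6
to [-0.041, 0, 0.074] world [ 0.4643 -0.1085  0.074 ] units [0.13 0.   5.05] turn -0.02
```

```bash
python3 -m creep '[0.13,0,0.5,0, 0.13,0,1,0, 0.13,0,1.5,0, 0.13,0,2,0, 0.13,0,2.5,0, 0.13,0,3,0, 0.13,0,3.5,0, 0.13,0,4,0, 0.13,0,4.4,0, 0.13,0,4.7,0, 0.13,0,4.9,0, 0.13,0,5.03,0, 0.13,0,5.03,0, 0.13,0,5.03,0, 0.13,0,5.03,0]'
python3 - <<'E'
from h import *
im=imaging.read_camera("wrist")[:,:,::-1]; cv2.imwrite("pics/w4.png",im[60:340,130:390].repeat(2,0).repeat(2,1))
go([.027,0,.074])
E
```

```text
time: 3.85
eef_pos: [0.4651, -0.1078, 0.075]
tcp_rot: [0.99, 0.139, 0.001, 0.0]
contact_force: [0.3, 0.0, -0.2]
opening: -0.002
tcp [ 0.4651 -0.1078  0.075 ] yaw 0.2792 unit-frame tcp [-0.0401  0.0004  0.075 ] F [0.6 0.5 0. ] open -0.0012319211214919757 t 3.9
to [0.027, 0, 0.074] world [ 0.5297 -0.0898  0.074 ] units [2.68 0.02 0.04] turn 0.0
```

View pics/w4.png

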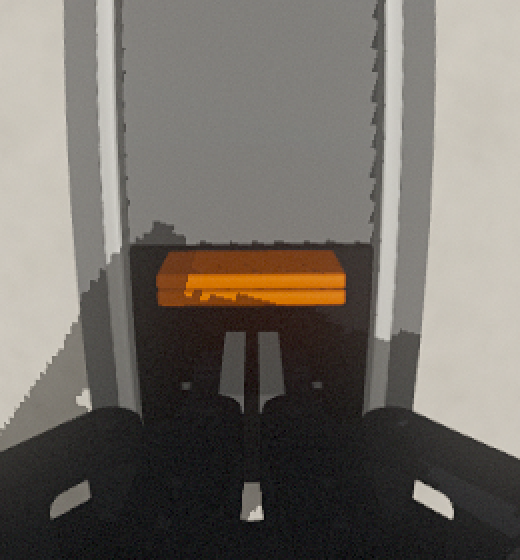

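The fingers stand in front of the tab, centred on it, with nothing touched. I'll push it open gently.

```bash
python3 -m creep '[0.15,0,0.04,0, 0.3,0,0.04,0, 0.45,0,0.04,0, 0.6,0,0.04,0, 0.75,0,0.04,0, 0.9,0,0.04,0, 1.05,0,0.04,0, 1.2,0,0.04,0, 1.35,0,0.04,0, 1.5,0,0.04,0, 1.65,0,0.04,0, 1.8,0,0.04,0, 1.95,0,0.04,0, 2.1,0,0.04,0, 2.25,0,0.04,0, 2.4,0,0.04,0, 2.5,0,0.04,0, 2.5,0,0.04,0, 2.5,0,0.04,0, 2.5,0,0.04,0]'
python3 - <<'E'
from h import *
im=imaging.read_camera("wrist")[:,:,::-1]; cv2.imwrite("pics/w5.png",im[60:340,130:390].repeat(2,0).repeat(2,1))
go([.029,0,.074])
E
```

```text
time: 5.57
eef_pos: [0.5251, -0.0905, 0.0735]
tcp_rot: [0.99, 0.139, 0.001, 0.0]
contact_force: [-0.2, -0.4, 0.7]
opening: 0.001
tcp [ 0.525  -0.0906  0.0735] yaw 0.279 unit-frame tcp [0.0223 0.0005 0.0735] F [-0.5  0.3  0. ] open 0.002178765529436381 t 5.6167
to [0.029, 0, 0.074] world [ 0.5316 -0.0892  0.074 ] units [ 0.27  0.02 -0.02] turn -0.0
```

View pics/w5.png

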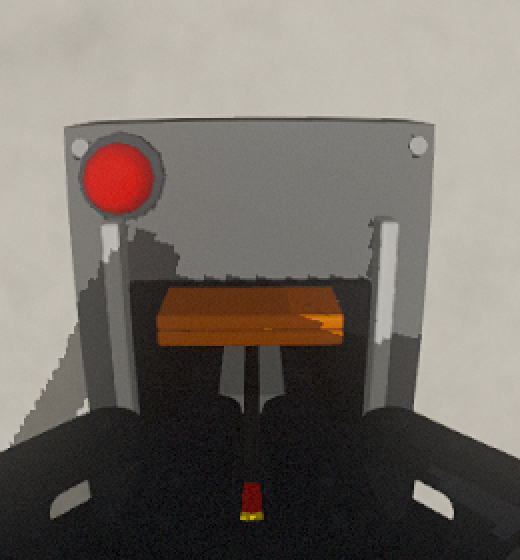

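The tab has travelled with the fingers, and the red key is starting to show at (250,500). I'll go on gently to the stop.

```bash
python3 -m creep '[0.06,0,0,0, 0.12,0,0,0, 0.18,0,0,0, 0.24,0,0,0, 0.28,0,0,0, 0.28,0,0,0, 0.28,0,0,0]'; python3 -c "
from h import *
go([.029,0,.074])"
```

```text
time: 6.2
eef_pos: [0.5304, -0.0888, 0.0733]
tcp_rot: [0.99, 0.139, -0.002, 0.0]
contact_force: [-5.2, -2.6, 4.5]
opening: -0.004
tcp [ 0.5304 -0.0888  0.0733] yaw 0.2798 unit-frame tcp [0.028  0.0007 0.0733] F [-5.2 -2.6  4.5] open -0.003919904392464842 t 6.2
to [0.029, 0, 0.074] world [ 0.5316 -0.0892  0.074 ] units [ 0.04  0.03 -0.03] turn 0.01
```

```bash
python3 -m creep '[0.04,0,0,0, 0.08,0,0,0, 0.08,0,0,0, 0.08,0,0,0]'; python3 -c "
from h import *
go([.029,0,.074])"; python3 -m creep '[-0.15,0,0,0, -0.3,0,0,0, -0.4,0,-0.4,0, -0.5,0,-0.9,0, -0.8,0,-1.4,0, -1.2,0,-1.8,0, -1.6,0,-2,0, -2,0,-2,0, -2.4,0,-2,0, -2.7,0,-2,0, -2.84,0,-2,0, -2.84,0,-2,0, -2.84,0,-2,0, -2.84,0,-2,0]'
python3 - <<'E'
from h import *
go([-.043,0,.05])
im=imaging.read_camera("wrist")[:,:,::-1]; cv2.imwrite("pics/w6.png",im[60:340,130:390].repeat(2,0).repeat(2,1))
im=imaging.read_camera("top")[:,:,::-1]; cv2.imwrite("pics/t6.png",cv2.resize(im[200:310,260:360],None,fx=5,fy=5,interpolation=cv2.INTER_CUBIC))
im=imaging.read_camera("scene")[:,:,::-1]; cv2.imwrite("pics/s6.png",cv2.resize(im[155:250,265:355],None,fx=6,fy=6,interpolation=cv2.INTER_CUBIC))
E
```

```text
time: 6.53
eef_pos: [0.5305, -0.0888, 0.0733]
tcp_rot: [0.99, 0.14, -0.004, 0.0]
contact_force: [-11.2, -4.3, 8.2]
opening: 0.002
tcp [ 0.5305 -0.0888  0.0733] yaw 0.2808 unit-frame tcp [0.028  0.0007 0.0733] F [-11.2  -4.3   8.2] open 0.001973926862636868 t 6.5333
to [0.029, 0, 0.074] world [ 0.5316 -0.0892  0.074 ] units [ 0.04  0.03 -0.03] turn 0.02
time: 7.7
eef_pos: [0.4652, -0.1075, 0.1232]
tcp_rot: [0.99, 0.139, -0.0, -0.0]
contact_force: [-0.3, 0.1, 0.0]
opening: -0.002
tcp [ 0.4652 -0.1075  0.1232] yaw 0.2791 unit-frame tcp [-0.0398  0.0007  0.1232] F [-0.3  0.1  0. ] open -0.0016018865707225155 t 7.7
to [-0.043, 0, 0.05] world [ 0.4624 -0.109   0.05  ] units [-0.13  0.03  2.93] turn 0.0
```

View pics/w6.png

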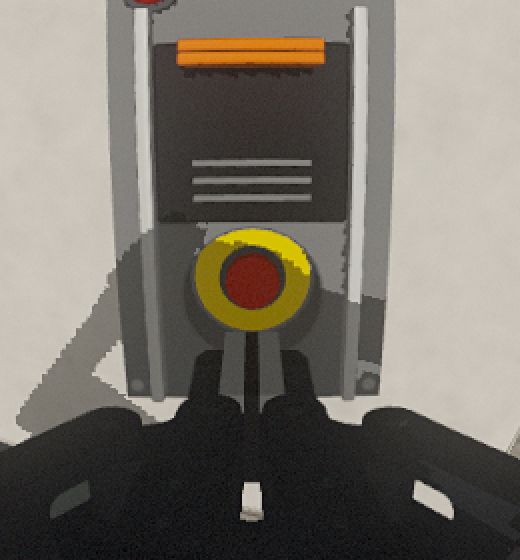

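View pics/s6.png

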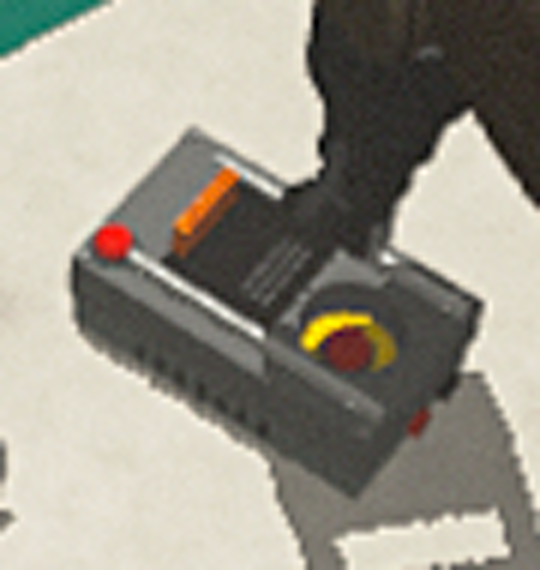

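The shutter is fully open, and the well shows with its yellow ring and the red key at (252,281) in the crop. I'll check the key position before going down.

Run:
```python
from h import *
c=imaging.camera_info("wrist")
im=cv2.imread("pics/w6.png")[::2,::2]
h=cv2.cvtColor(im,cv2.COLOR_BGR2HSV); m=((h[...,0]<6)|(h[...,0]>172))&(h[...,1]>150); m[:100]=0; m[200:]=0
k,l,st,ce=cv2.connectedComponentsWithStats(m.astype('uint8')); i=1+np.argmax(st[1:,4]); print("key uv",ce[i]+[130,60],st[i])
print("pred",wproj(unit(*U,[[-.043,0,.044],[-.033,0,.044],[-.043,.01,.044]]),c)); go([-.043,0,.037])
```

```text
key uv [255.66205534 200.52964427] [113 126  27  28 506]
pred [[255.62131669 202.38979022]
 [255.64469574 190.0884872 ]
 [242.84723948 202.36252462]]
tcp [ 0.4653 -0.1074  0.1232] yaw 0.2794 unit-frame tcp [-0.0397  0.0008  0.1232] F [ 0.3 -0.1  0.5] open 0.006625344662229821 t 7.85
to [-0.043, 0, 0.037] world [ 0.4624 -0.109   0.037 ] units [-0.13  0.03  3.45] turn 0.0
```

```bash
python3 -m creep '[-0.05,0.02,0.2,0, -0.09,0.03,0.5,0, -0.09,0.03,0.8,0, -0.09,0.03,1.1,0, -0.09,0.03,1.4,0, -0.09,0.03,1.7,0, -0.09,0.03,2,0, -0.09,0.03,2.3,0, -0.09,0.03,2.6,0, -0.09,0.03,2.8,0, -0.09,0.03,3,0, -0.09,0.03,3,0, -0.09,0.03,3,0]'; python3 -c "
from h import *
go([-.042,0,.037])"
```

```text
time: 8.93
eef_pos: [0.463, -0.1088, 0.0481]
tcp_rot: [0.99, 0.139, -0.0, -0.0]
contact_force: [0.7, 0.1, 0.7]
opening: 0.001
tcp [ 0.463  -0.1088  0.0481] yaw 0.2792 unit-frame tcp [-0.0423  0.0001  0.0481] F [0.7 0.1 0.7] open 0.0011148821935623087 t 8.9333
to [-0.042, 0, 0.037] world [ 0.4633 -0.1088  0.037 ] units [0.01 0.   0.44] turn 0.0
```

```bash
python3 -m creep '[0,0,0.1,0, 0,0,0.2,0, 0,0,0.3,0, 0,0,0.4,0, 0,0,0.46,0, 0,0,0.46,0, 0,0,0.46,0, 0,0,0.46,0]'; python3 -c "
from h import *
go([-.042,0,.037])"
```

```text
time: 9.6
eef_pos: [0.4637, -0.1091, 0.038]
tcp_rot: [0.99, 0.139, 0.0, 0.0]
contact_force: [-2.5, 0.9, 7.4]
opening: 0.001
tcp [ 0.4637 -0.1091  0.038 ] yaw 0.2793 unit-frame tcp [-0.0417 -0.0004  0.038 ] F [-2.5  0.9  7.4] open 0.001076350337521102 t 9.6
to [-0.042, 0, 0.037] world [ 0.4633 -0.1088  0.037 ] units [-0.01 -0.02  0.04] turn 0.0
```

The tip is at z = 0.038 with 7.4 N, so the key is at its stop. I'll press a touch harder and hold.

```bash
python3 -m creep '[0,0,0.06,0, 0,0,0.06,0, 0,0,0.06,0, 0,0,0.06,0, 0,0,0.06,0, 0,0,0.06,0]'; python3 -c "
from h import *
go([-.042,0,.16])"
```

```text
time: 10.1
eef_pos: [0.4637, -0.1091, 0.0378]
tcp_rot: [0.99, 0.139, -0.0, -0.0]
contact_force: [-6.3, 1.9, 16.1]
opening: -0.002
tcp [ 0.4637 -0.1091  0.0378] yaw 0.2796 unit-frame tcp [-0.0417 -0.0005  0.0378] F [-6.3  1.9 16.1] open -0.002294762539171716 t 10.1
to [-0.042, 0, 0.16] world [ 0.4633 -0.1088  0.16  ] units [-0.02 -0.02 -4.89] turn 0.01
```

```bash
python3 -m creep '[0,0,-0.3,0, 0,0,-0.7,0, 0,0,-1.2,0, 0,0,-1.8,0, 0,0,-2.4,0, 0,0,-3,0, 0,0,-3.6,0, 0,0,-4,0, 0.5,0,-4,0, 1,0,-4,0, 1.6,0,-4,0, 2.2,0,-4,0, 2.8,0,-4,0, 3.4,0,-4,0, 3.9,0,-4,0, 4.2,0,-4,0, 4.37,0,-4,0, 4.37,0,-4,0, 4.37,0,-4,0, 4.37,0,-4,0]'
python3 - <<'E'
from h import *
go([.068,0,.075])
im=imaging.read_camera("wrist")[:,:,::-1]; cv2.imwrite("pics/w7.png",im[100:380,130:390].repeat(2,0).repeat(2,1))
im=imaging.read_camera("scene")[:,:,::-1]; cv2.imwrite("pics/s7.png",cv2.resize(im[155:250,265:355],None,fx=6,fy=6,interpolation=cv2.INTER_CUBIC))
im=imaging.read_camera("top")[:,:,::-1]; cv2.imwrite("pics/t7.png",cv2.resize(im[200:310,260:360],None,fx=5,fy=5,interpolation=cv2.INTER_CUBIC))
E
```

```text
time: 11.77
eef_pos: [0.5675, -0.0788, 0.1351]
tcp_rot: [0.99, 0.139, -0.0, -0.0]
contact_force: [-0.2, -0.1, 0.6]
opening: 0.002
tcp [ 0.5675 -0.0788  0.1351] yaw 0.2789 unit-frame tcp [6.640e-02 1.000e-04 1.351e-01] F [-0.2 -0.1  0.6] open 0.0022824146895647117 t 11.7667
to [0.068, 0, 0.075] world [ 0.5691 -0.0785  0.075 ] units [0.07 0.01 2.4 ] turn -0.0
```

View pics/w7.png

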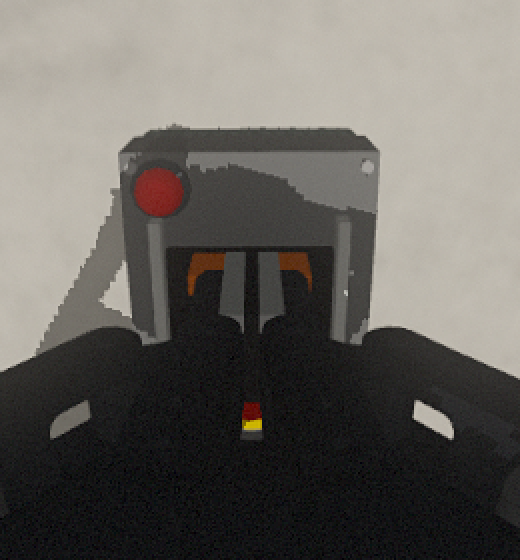

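View pics/s7.png

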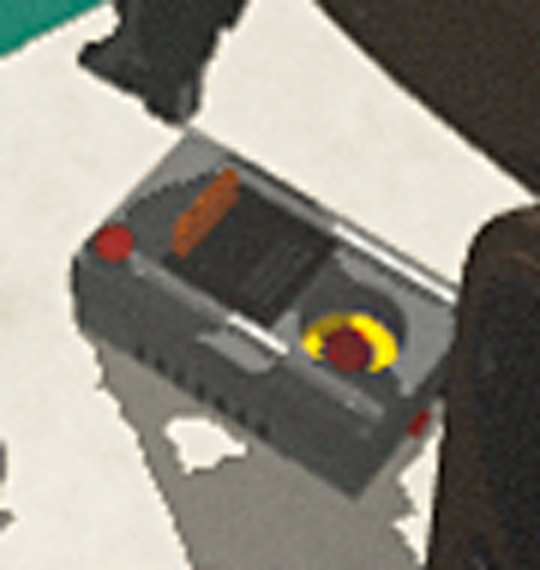

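The key is up again and the shutter is still open. The fingers are above the far side of the tab, clear of the lamp. I'll lower them behind it.

```bash
python3 -m creep '[0.07,0,0.3,0, 0.07,0,0.6,0, 0.07,0,0.9,0, 0.07,0,1.2,0, 0.07,0,1.5,0, 0.07,0,1.8,0, 0.07,0,2.1,0, 0.07,0,2.25,0, 0.07,0,2.37,0, 0.07,0,2.37,0, 0.07,0,2.37,0, 0.07,0,2.37,0]'
python3 - <<'E'
from h import *
go([-.002,0,.075])
im=imaging.read_camera("scene")[:,:,::-1]; cv2.imwrite("pics/s8.png",cv2.resize(im[155:250,265:355],None,fx=6,fy=6,interpolation=cv2.INTER_CUBIC))
E
```

```text
time: 12.92
eef_pos: [0.5702, -0.0783, 0.0765]
tcp_rot: [0.99, 0.139, 0.0, 0.0]
contact_force: [0.5, -0.5, -0.1]
opening: -0.001
tcp [ 0.5702 -0.0783  0.0765] yaw 0.2791 unit-frame tcp [ 0.0691 -0.0002  0.0765] F [ 0.5 -0.5 -0.1] open -0.0014829477543380997 t 12.9167
to [-0.002, 0, 0.075] world [ 0.5018 -0.0978  0.075 ] units [-2.84 -0.01  0.06] turn 0.0
```

View pics/s8.png

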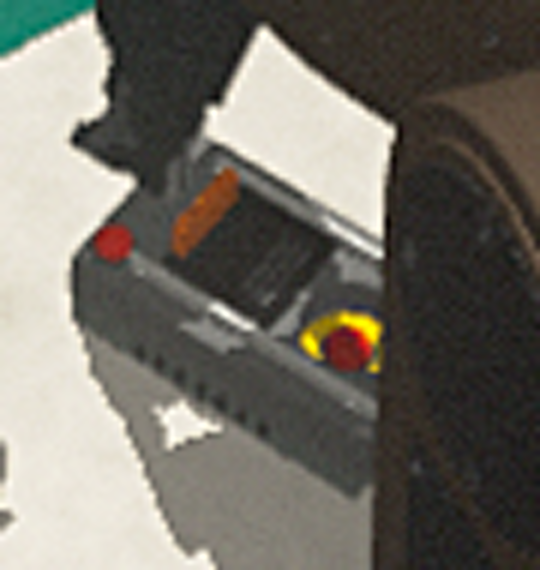

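The fingers are down behind the tab and nothing is touching. I'll push it shut now.

```bash
python3 -m creep '[-0.15,0,0.04,0, -0.3,0,0.04,0, -0.45,0,0.04,0, -0.6,0,0.04,0, -0.75,0,0.04,0, -0.9,0,0.04,0, -1.05,0,0.04,0, -1.2,0,0.04,0, -1.35,0,0.04,0, -1.5,0,0.04,0, -1.65,0,0.04,0, -1.8,0,0.04,0, -1.95,0,0.04,0, -2.1,0,0.04,0, -2.25,0,0.04,0, -2.4,0,0.04,0, -2.5,0,0.04,0, -2.6,0,0.04,0, -2.65,0,0.04,0, -2.65,0,0.04,0]'
python3 -c "
from h import *
go([-.002,0,.075])"
python3 -m creep '[-0.05,0,0,0, -0.1,0,0,0, -0.15,0,0,0, -0.2,0,0,0, -0.2,0,0,0, -0.2,0,0,0]'
python3 -c "
from h import *
go([-.002,0,.075])"
```

```text
time: 14.63
eef_pos: [0.5057, -0.0965, 0.0751]
tcp_rot: [0.99, 0.139, -0.0, -0.0]
contact_force: [1.5, -0.2, 0.1]
opening: 0.0
tcp [ 0.5057 -0.0965  0.0751] yaw 0.279 unit-frame tcp [0.0021 0.0001 0.0751] F [ 1.5 -0.2  0.1] open 0.00029219017758486067 t 14.6333
to [-0.002, 0, 0.075] world [ 0.5018 -0.0978  0.075 ] units [-0.16  0.01  0.  ] turn -0.0
time: 15.13
eef_pos: [0.5015, -0.0977, 0.0751]
tcp_rot: [0.99, 0.139, 0.0, -0.0]
contact_force: [2.7, 1.1, -1.1]
opening: -0.005
tcp [ 0.5015 -0.0977  0.0751] yaw 0.2789 unit-frame tcp [-0.0022  0.0001  0.0751] F [ 2.7  1.1 -1.1] open -0.00500257333233464 t 15.1333
to [-0.002, 0, 0.075] world [ 0.5018 -0.0978  0.075 ] units [0.01 0.   0.01] turn -0.0
```

```bash
python3 -m creep '[-0.05,0,0,0, -0.1,0,0,0, -0.14,0,0,0, -0.14,0,0,0, -0.14,0,0,0]'
python3 -c "
from h import *
go([-.002,0,.075])"
```

```text
time: 15.55
eef_pos: [0.5014, -0.0979, 0.0755]
tcp_rot: [0.99, 0.138, 0.005, -0.0]
contact_force: [13.3, 5.5, -6.4]
opening: -0.004
tcp [ 0.5014 -0.0979  0.0755] yaw 0.2767 unit-frame tcp [-0.0024 -0.      0.0755] F [13.3  5.5 -6.4] open -0.004157537645853016 t 15.55
to [-0.002, 0, 0.075] world [ 0.5018 -0.0978  0.075 ] units [ 0.02 -0.    0.02] turn -0.03
```

The stop was reached: 14 N with no further travel. I'll back off, rise clear and check.

```bash
python3 -m creep '[0.2,0,0,0, 0.4,0,0,0, 0.4,0,-0.3,0, 0.4,0,-0.7,0, 0.4,0,-1.2,0, 0.3,0,-1.8,0, 0.2,0,-2.5,0, 0,0,-3.2,0, -0.5,0,-3.9,0, -1,0,-4.5,0, -1.5,0,-5,0, -1.9,0,-5,0, -1.9,0,-5,0, -1.9,0,-5,0, -1.9,0,-5,0]'
python3 - <<'E'
from h import *
go([-.042,0,.20])
c=imaging.camera_info("wrist")
im=imaging.read_camera("wrist")[:,:,::-1]; cv2.imwrite("pics/w9.png",im)
print(wproj(unit(*U,[[-.017,0,.088],[-.021,.022,.088]]),c))
im=imaging.read_camera("top")[:,:,::-1]; cv2.imwrite("pics/t9.png",im)
im=imaging.read_camera("scene")[:,:,::-1]; cv2.imwrite("pics/s9.png",im)
E
```

```text
time: 16.8
eef_pos: [0.4519, -0.1117, 0.1992]
tcp_rot: [0.99, 0.139, -0.001, -0.0]
contact_force: [-0.4, 0.0, 0.2]
opening: 0.002
tcp [ 0.4519 -0.1117  0.1992] yaw 0.2788 unit-frame tcp [-0.0538  0.0003  0.1992] F [-0.4  0.   0.2] open 0.0021655132793579283 t 16.8
to [-0.042, 0, 0.2] world [ 0.4633 -0.1088  0.2   ] units [ 0.47  0.01 -0.03] turn -0.0
[[255.27407433 145.95657216]
 [229.6776147  150.63774475]]
```

View pics/w9.png

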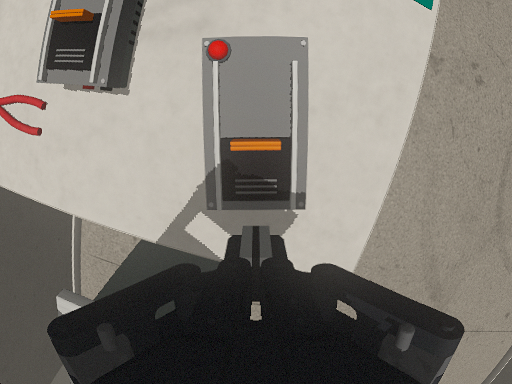

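View pics/s9.png

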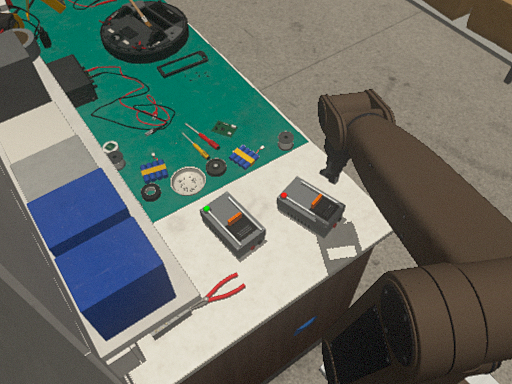

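The tab sits at (255,145), and the prediction for fully shut is (255,146). The green-lamp unit and the loose things are where they were, and the arm is clear. I'll hand in.

```bash
python3 -c "
from plant import ctrl
print(ctrl.sign_off())"
```

```text
the job is handed in; nothing more can be done
None
```

I reset the red-lamp unit and handed the job in at about 17 s. Sign-off gives no verdict, so the results below come from my own force and camera checks.

- **Opening:** with the gripper shut, I pushed the tab from its near side. It stopped within about 1 mm of the expected open position, and the force rose to about 14 N with no further travel. The key was then visible in the open well.
- **Pressing:** I held the key down for over 0.5 s. The fingertip was at z = 0.038 m, where the key's stop should be, and the force was 7 to 17 N against the 5 N needed. After I withdrew, the picture showed the key up again.
- **Closing:** I pushed the tab from its far side until it stopped at about 16 N. The last wrist picture puts the tab within 1 pixel of its fully shut position.
- **End state:** the arm is clear, at z = 0.20 m with almost no contact force. In the last scene picture the green-lamp unit and the loose things look unmoved. I judged that by eye and did not measure it.

Two early wrist pictures disagreed with my fit by about 3 mm because the arm was still settling. A settled picture agreed to about 1 mm, and I used that one.

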